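Step the condiments down from the soda bottle in the domino-nook rack

ROBOT

A 6-joint arm with a two-finger parallel gripper is mounted at the origin on the work surface. World frame = base frame: x ahead of the robot, y to its left, z up, the work surface at z = 0. Lengths are in m, angles in rad, forces in N, time in s.
With the tool pointing down it reaches from about 0.275 to 0.775 m from the base axis. Payload 14.6 kg.
Tool frame: the origin (TCP) lies midway between the tips of the shut fingers; the grasp point (between the pads) lies ctrl.tcp_to_grasp behind it (ctrl.tcp_to_grasp is the distance from the TCP to the grasp point, in m); z points along the fingers, y is the line along which they close (so a half turn about z gives the same grasp; the last joint's range is limited). The gripper opens to 85 mm and grips with 20 to 120 N. Pads are 22 mm wide; open, the fingers measure 114 mm over their backs; the gripper's body (76 mm by 85 mm) begins 54 mm behind the grasp point. The pads swing forward as they close: fully open they stand 13 mm farther back than shut.
Start: joints at [-1.302, 0.263, -0.048, 1.259, 0, 1.415], TCP at [0.216, -0.479, 0.231] pointing down, gripper open.
Joint ranges: [-2.65, 2.65], [-0.89, 1.7], [-1.18, 1.37], [-2.13, 2.11], [-1.35, 1.29], [-3.14, 3.14]. Speed limits (rad/s): [1.89, 1.89, 2.57, 2.79, 3.14, 3.14].

INTERFACE

Orientations are given as a unit quaternion [w, x, y, z].
In Python, from cell import ctrl, jaws, solver, readout, imaging, ticket gives the robot as it stands. The module is installed in compiled form; this text tells all that it offers. Calls block until the motion is done:
- ctrl.reach(position, orientation): joint-space move of the TCP to a pose.
- ctrl.move_linear(position, vel=0.15, ori=None): straight line of the TCP; ori=None keeps the orientation; vel is the mean speed in m/s.
- ctrl.move_joints(angles): joint-space move.
- jaws.gripper_to(opening, f_grip=None): opening from 0.0 (shut) to 1.0 (fully open); f_grip is the grip in N (None keeps the last); returns when the fingers have stopped.
- ctrl.hold(seconds).
- solver.solve_ik(position, orientation): joint angles nearest the present ones, or None.
- readout.get_state(): the state.
- imaging.snapshot(name): name is "side" or "top" or "wrist"; returns the picture (384x512x3 uint8, red, green, blue); there is no depth.
- imaging.camera_info(name): a dict with "vertical_fov" (degrees; the focal length in pixels is half the picture's height over the tangent of half this angle, whatever the lens; pixels are square), "cx", "cy" (the principal point, pixels), "eye" and "orientation" of the camera in the world; the wrist camera has in their place "mount" (4x4, takes a point from camera to tool coordinates, whose origin is the TCP and whose axes are the flange's). Camera axes: x right, y down, z forward; pixel columns grow to the right and rows downward; lengths in m; the calibration is good to about 2 mm. The wrist camera is an equidistant fisheye: a pixel r from the principal point sees the ray r / f radians off the axis. A picture is of the moment at which its call begins: read the wrist's pose just before it. camera_info takes no time and is no camera call.
A pose or a line that the arm cannot do raises ctrl.Unreachable and nothing moves.
- ticket.close_job(): hands the job in; it is judged then, once.
Trained networks look in the newest picture that a camera, given by its name, has taken for a name from the list of things; names that differ only in an ending like _2 or _b are one class to them, and where a whole thing is asked for, a point or a joint stands for the part that bears it (a point fixed in the world has none). Each returns a list of dicts, best first, with "p" (0 to 1); they miss things now and then, are a little off and sometimes report something else, mostly with a low value. They report only what shows in the picture. A call takes as long as a camera call. They do not tell look-alikes from the thing itself.
- imaging.regions_of(camera, label): "region" (384x512 bool, what is visible of it).
- imaging.place_of(camera, label): "point" ([x, y, z] in m, in world coordinates, good to about 4 mm: a listed point, or the origin of a listed thing).
The state is a dict: "clock": time; "qpos": joint angles; "dq": joint speeds; "joint_torque": joint torques, N m; "position": TCP position; "ee_rot": TCP orientation; "contact_force": force on the tool from outside, world axes, zero at the start; "wrist_torque": the same for the moment, N m; "gripper_width": opening from 0.0 (shut) to 1.0 (fully open); "grasp_force": force on a finger pad.
Only numpy, scipy, OpenCV 4.12 (cv2) and the standard library are available. Lean on these libraries where they do the work, as an engineer would, in place of code of your own. Each camera call takes 0.05 s, during which the arm holds its last target. There are 200 camera calls.

TASK

The domino players are done: stand the four loose condiments back in the pine rack, one to a well, upright and right down on the felt, in order of height, with the tallest in the well at the green soda bottle's end and stepping down to the shortest at the other end. Set each one down rather than dropping it or knocking it over, and leave the soda bottle, the tumbler and the ashtray where they stand.

Things in the scene. Friction and masses are not known exactly. Their poses are not given: they have to be found in the camera images.
- rack: the pine condiment rack lying on the table, 90 mm (its x) by 356 mm (its y, the way the row runs), 22 mm high, with darker end caps; it does not move. Origin at the centre of its underside. Four round wells, 62 mm across, 10 mm deep, with green felt floors 12 mm above the table, lie in one row at x = 0 and y = -123, -41, +41 and +123 mm in its frame
- squeeze_bottle: red squeeze bottle with a white nozzle, standing, 176 mm high, about 0.25 kg. Round straight body 46 mm across from the base up to 146 mm, then a shoulder and the cap; grip the body at 115 to 140 mm. Origin at the centre of its underside, z up
- pepper_sauce: slim amber glass pepper-sauce bottle with a yellow band and a green cap, standing, 132 mm high, about 0.16 kg. Body 40 mm across up to 72 mm, narrowing to a 21 mm neck; the cap is 26 mm across from 102 to 132 mm: grip it there. Origin at the centre of its underside, z up
- salt_shaker: white ceramic salt shaker with a domed steel top, standing, 94 mm high, 43 mm across from the base to 80 mm, about 0.14 kg. Origin at the centre of its underside, z up
- toothpick_holder: turned wooden toothpick holder with two dark bands, standing, 64 mm high with its pale picks; its round body is 42 mm across and 52 mm high, about 0.08 kg. Origin at the centre of its underside, z up
- soda_bottle: green glass soda bottle with a steel cap, 235 mm high, 62 mm across, standing beyond one end of the rack (either end), about 0.26 m from the rack's centre. It marks the end where the tallest belongs; leave it standing. Origin at the centre of its underside
- tumbler: ridged clear glass tumbler, 92 mm high, 70 mm across at the rim, standing beyond the rack's other end; leave it. Origin at the centre of its underside
- ashtray: dented tin ashtray, 108 mm across, 20 mm high, lying among the condiments; leave it. Origin at the centre of its underside
There are look-alikes about, which are no part of the job. Leave any blue or turquoise look-alike of the pepper_sauce alone.

How it is judged:
By the outcome, as a careful person would: the job done as asked, in the order asked, and still so for the second after the job is handed in, with the robot touching nothing.
It also fails if it takes over 102 s, if anything falls off the work surface, if the arm or the gripper's body presses on something with over 40 N, if the wrist force passes 120 N, or if a joint passes its speed limit or range.

## Working session

There is one attempt and no reset: what is moved stays moved. The work goes in short steps, each a Python script; the robot and the scene stay as the last script left them, time stands still between calls to the robot, and variables do not carry over. Pictures are saved under pics/ and viewed, at most 14 in all, crops included, and the job is handed in when it is done.

```bash
mkdir -p pics; python3 - <<'E'
from cell import ctrl, jaws, solver, readout, imaging, ticket
import cv2, numpy as np
a=[]
for c in("top","side"):
    im=imaging.snapshot(c); cv2.imwrite(f"pics/{c}0.png",im[:,:,::-1])
    print(c,{k:np.round(v,3).tolist() for k,v in imaging.camera_info(c).items()})
    for n in["rack","squeeze_bottle","pepper_sauce","salt_shaker","toothpick_holder","soda_bottle","tumbler","ashtray"]:
        for d in imaging.place_of(c,n): print(n,np.round(d["point"],3),round(d["p"],2))
s=readout.get_state(); print(s["clock"],s["position"],s["ee_rot"],ctrl.tcp_to_grasp)
E
```

```text
top {'vertical_fov': 52.764, 'cx': 256.25, 'cy': 195.069, 'eye': [0.446, 0.034, 1.073], 'orientation': [-0.034, 0.71, -0.703, 0.018]}
rack [ 0.629  0.016 -0.   ] 0.83
squeeze_bottle [ 0.446  0.01  -0.004] 0.85
pepper_sauce [ 0.349  0.267 -0.003] 0.88
pepper_sauce [ 0.542  0.252 -0.002] 0.74
pepper_sauce [ 0.414  0.376 -0.   ] 0.67
pepper_sauce [0.5   0.339 0.003] 0.64
pepper_sauce [ 0.436  0.286 -0.002] 0.63
salt_shaker [ 0.446 -0.277  0.003] 0.91
toothpick_holder [ 0.437 -0.142 -0.003] 0.68
soda_bottle [0.646 0.264 0.   ] 0.92
tumbler [ 0.636 -0.257 -0.002] 0.66
ashtray [0.438 0.128 0.003] 0.59
side {'vertical_fov': 45.791, 'cx': 246.601, 'cy': 198.292, 'eye': [0.02, 0.868, 0.748], 'orientation': [0.126, -0.244, 0.854, -0.442]}
rack [ 0.624  0.013 -0.001] 0.57
squeeze_bottle [0.447 0.009 0.003] 0.71
pepper_sauce [0.543 0.253 0.003] 0.95
pepper_sauce [ 0.506  0.343 -0.002] 0.93
pepper_sauce [ 0.437 -0.135  0.002] 0.68
pepper_sauce [0.432 0.282 0.005] 0.63
pepper_sauce [ 0.351  0.269 -0.001] 0.58
salt_shaker [ 0.446 -0.274 -0.002] 0.86
toothpick_holder [ 0.436 -0.137  0.001] 0.89
soda_bottle [ 0.643  0.26  -0.   ] 0.81
tumbler [ 0.637 -0.258  0.004] 0.97
ashtray [0.44  0.128 0.   ] 0.77
ashtray [ 0.634 -0.258  0.001] 0.42
0.9 [ 0.2158897  -0.47857503  0.23128784] [8.08888384e-06 9.77639110e-01 2.10289729e-01 2.00619426e-05] 0.0187
```

View pics/top0.png

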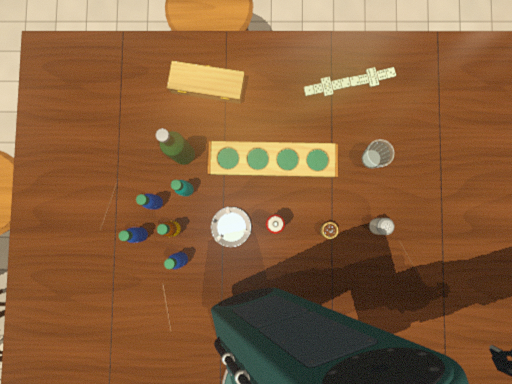

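View pics/side0.png

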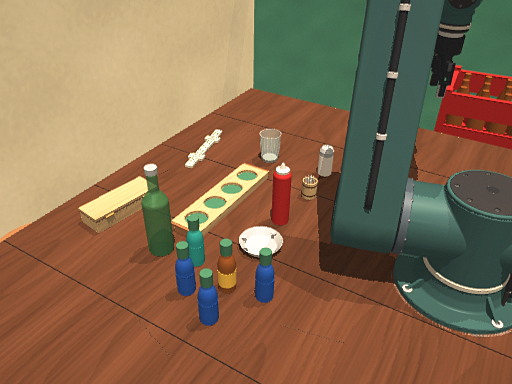

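The top view shows the soda bottle at (173,146) beyond the rack's +y end and the tumbler at (378,153) at the other end. The squeeze bottle is at (275,224), the toothpick holder at (330,230), the salt at (382,226) and the ashtray at (231,227). 

There are five pepper-sauce candidates: (150,201) blue, (132,235) blue, (176,261) blue, (182,187) turquoise and (168,229) amber with a yellow band. Only the one at (168,229) fits the description. I'll confirm it in a crop with the measured outlines drawn on.

```bash
cat > h.py <<'E'
from cell import ctrl, jaws, solver, readout, imaging, ticket
import cv2, numpy as np
from scipy.spatial.transform import Rotation as R
class Cam:
    def __init__(s,n):
        i=imaging.camera_info(n); s.f=192/np.tan(np.radians(i["vertical_fov"])/2); s.c=np.array([i["cx"],i["cy"]])
        s.e=np.array(i["eye"]); s.R=R.from_quat(np.roll(i["orientation"],-1)).as_matrix()
    def px(s,p): v=s.R.T@(np.array(p)-s.e); return v[:2]/v[2]*s.f+s.c
    def at(s,uv,z):
        d=s.R@np.append((np.array(uv)-s.c)/s.f,1); return s.e+d*(z-s.e[2])/d[2]
E
python3 - <<'E'
from h import *
t=Cam("top"); im=cv2.imread("pics/top0.png")
hsv=cv2.cvtColor(im,cv2.COLOR_BGR2HSV)
m=cv2.inRange(hsv,(50,60,40),(90,255,255)); m[:135]=0; m[185:]=0; m[:,:205]=0; m[:,340:]=0
n,_,st,ce=cv2.connectedComponentsWithStats(m)
W=np.array([t.at(ce[i],.012) for i in range(1,n) if st[i,4]>100]); W=W[np.argsort(-W[:,1])]
print(W.round(4).tolist(),np.linalg.norm(np.diff(W,axis=0),axis=1))
c=W.mean(0);d=W[0]-W[3];d/=np.linalg.norm(d);print("centre",c,"yaw",np.arctan2(-d[0],d[1]))
P={"sq":(.4465,.0095,.176,.023),"pep":(.434,.284,.132,.013),"salt":(.446,-.2755,.094,.0215),"tp":(.4365,-.1395,.052,.021)}
outs=[]
for cam,box in(("top",(110,130,310,160)),("side",(165,120,180,215))):
    k=Cam(cam); I=cv2.imread(f"pics/{cam}0.png"); S=3 if cam=="side" else 2.5
    B=cv2.resize(I,None,fx=S,fy=S,interpolation=cv2.INTER_CUBIC)
    for x,y,z,r in P.values():
        for zz in(0,z):
            q=[k.px((x+r*np.cos(a),y+r*np.sin(a),zz))*S for a in np.linspace(0,6.28,40)]
            cv2.polylines(B,[np.int32(q)],True,(255,255,0),1)
    for w in c+np.outer([.123,.041,-.041,-.123],d):
        q=[k.px((w[0]+.031*np.cos(a),w[1]+.031*np.sin(a),.022))*S for a in np.linspace(0,6.28,40)]
        cv2.polylines(B,[np.int32(q)],True,(255,0,255),1)
    x,y,w,h=[int(v*S) for v in box]; cv2.imwrite(f"pics/c_{cam}.png",B[y:y+h,x:x+w])
E
```

```text
[[0.6263, 0.1386, 0.012], [0.6253, 0.0559, 0.012], [0.6243, -0.0262, 0.012], [0.6237, -0.1084, 0.012]] [0.08269402 0.08218074 0.08212023]
centre [0.62488244 0.01499506 0.012     ] yaw -0.010656791400426024
```

View pics/c_top.png

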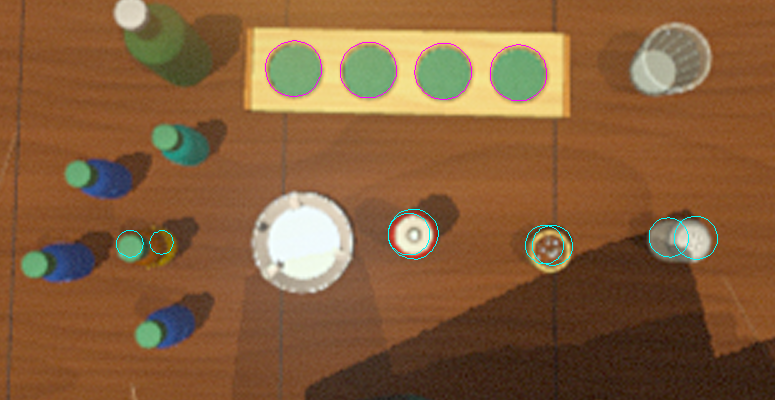

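View pics/c_side.png

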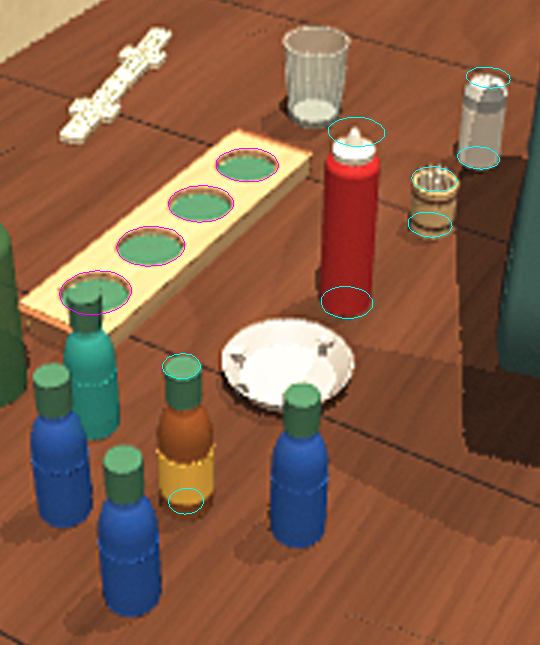

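The crop confirms that the bottle at (168,229) is amber with a yellow band; the others are blue or turquoise. The outlines fit the objects and wells, apart from the toothpick holder, which I'll nudge by about 3 mm. The pepper sauce goes first, with the fingers at 133°, in the gap between its look-alikes.

```bash
cat >> h.py <<'E'
C=np.array([.6249,.0150]); D=np.array([.01066,.99994])   # rack centre, row direction (+y = soda end)
G=ctrl.tcp_to_grasp
def down(a):
    a=np.radians(a); y=np.array([np.cos(a),np.sin(a),0]); z=np.array([0,0,-1.])
    return np.roll(R.from_matrix(np.c_[np.cross(y,z),y,z]).as_quat(),1)
def st(tag):
    s=readout.get_state(); print(tag,round(s["clock"],2),np.round(s["position"],4),"w",round(s["gripper_width"],3),
      "F",np.round(s["contact_force"],1),"g",round(s["grasp_force"],1),"q6",round(s["qpos"][5],2)); return s
def pick(x,y,zg,a,opening=1.0,top=.14,lift=.17):
    z=zg-G
    jaws.gripper_to(opening)
    ctrl.reach([x,y,z+top],down(a)); st("above")
    ctrl.move_linear([x,y,z],vel=.12)
    st("at"); jaws.gripper_to(0,40); st("grip")
    ctrl.move_linear([x,y,z+lift],vel=.2); st("lift")
def place(off,zg,a=180,lift=.17,opening=.85):
    w=C+off*D-[.010659*0,0]; z=zg-G+.012
    p=readout.get_state()["position"]
    ctrl.move_linear([.48,w[1],p[2]],vel=.25,ori=down(a))
    ctrl.move_linear([w[0],w[1],p[2]],vel=.25)
    ctrl.move_linear([w[0],w[1],z+.005],vel=.15); ctrl.hold(.2)
    f0=st("over")["contact_force"][2]
    for dz in np.arange(4,-3.1,-1)*1e-3:
        ctrl.move_linear([w[0],w[1],z+dz],vel=.02)
        f=readout.get_state()["contact_force"][2]
        if f-f0>1.5: break
    print("touch dz",dz,"f",f-f0)
    jaws.gripper_to(opening); st("open")
    ctrl.move_linear([w[0],w[1],z+lift],vel=.25)
E
python3 - <<'E'
from h import *
pick(.434,.284,.116,133,.75,top=.12)
E
```

```text
above 4.04 [0.4344 0.2835 0.2173] w 0.75 F [ 0.1 -0.   0.7] g 0.0 q6 -0.33
at 5.19 [0.4344 0.2841 0.0979] w 0.75 F [ 1.1 -0.7 -0.4] g 0.0 q6 -0.33
grip 5.62 [0.4342 0.2841 0.0978] w 0.29 F [-2.1  0.9  5.3] g 39.1 q6 -0.33
lift 6.62 [0.4336 0.2838 0.2662] w 0.291 F [ 0.6  0.6 -1.3] g 39.3 q6 -0.33
```

```bash
sed -i 's/\[\.48,w\[1\]/[.52,w[1]/; s/-\[\.010659\*0,0\]//' h.py; python3 - <<'E'
from h import *
place(.041,.116)
cv2.imwrite("pics/s1.png",imaging.snapshot("side")[:,:,::-1]); st("end")
E
```

```text
over 9.76 [0.6256 0.056  0.1149] w 0.294 F [-0.6  0.7 -1.7] g 39.4 q6 -1.61
touch dz 0.0 f 6.601838403117624
open 11.53 [0.6253 0.056  0.1092] w 0.851 F [0.4 0.7 1.4] g 0.0 q6 -1.61
end 12.41 [0.6249 0.056  0.2778] w 0.847 F [-0.4  0.6 -0.6] g 0.0 q6 -1.61
```

View pics/s1.png

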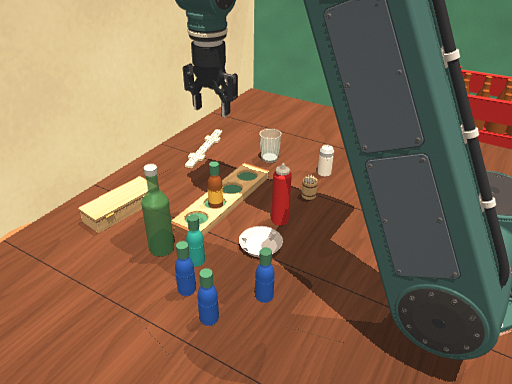

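The pepper sauce stands upright in the second well at about (215,187). The squeeze bottle is next.

```bash
python3 - <<'E'
from h import *
pick(.4465,.0095,.127,180); s=readout.get_state()
assert .45<s["gripper_width"]<.65 and s["grasp_force"]>20
place(.123,.127)
pick(.446,-.2755,.058,180,lift=.15); s=readout.get_state()
assert .42<s["gripper_width"]<.65 and s["grasp_force"]>20
cv2.imwrite("pics/s2.png",imaging.snapshot("side")[:,:,::-1])
E
```

```text
above 13.47 [0.4471 0.0094 0.2487] w 0.999 F [1.1 0.1 0.5] g 0.0 q6 -1.73
at 14.79 [0.4469 0.0095 0.1087] w 1.004 F [ 0.  -0.4 -0. ] g 0.0 q6 -1.73
grip 15.24 [0.4471 0.0094 0.1088] w 0.527 F [ 1.7 -0.3  5. ] g 40.8 q6 -1.73
lift 16.24 [0.446  0.0095 0.2772] w 0.529 F [-0.4  0.3 -2.8] g 41.3 q6 -1.73
over 18.93 [0.6265 0.138  0.1259] w 0.529 F [ 0.   0.5 -3.2] g 41.4 q6 -1.48
touch dz 0.0 f 7.59812066958926
open 20.56 [0.6263 0.138  0.1203] w 0.848 F [-0.8  1.   0.1] g 0.0 q6 -1.48
above 23.38 [ 0.4466 -0.2751  0.1795] w 1.002 F [ 0.9 -0.5 -1.2] g 0.0 q6 -2.28
at 24.7 [ 0.4463 -0.2757  0.0398] w 1.004 F [ 0.   0.2 -0.3] g 0.0 q6 -2.28
grip 25.18 [ 0.4462 -0.2757  0.0397] w 0.49 F [-0.6  1.   5.7] g 40.0 q6 -2.28
lift 26.07 [ 0.4456 -0.2752  0.1883] w 0.489 F [ 0.1 -0.4 -0.9] g 40.6 q6 -2.28
```

View pics/s2.png

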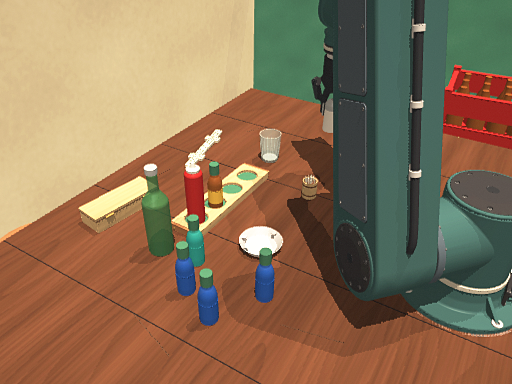

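The squeeze bottle stands in the first well at (194,195), and the salt is in the gripper. I'll place the salt, then do the toothpick holder.

```bash
python3 - <<'E'
from h import *
place(-.041,.058,lift=.15)
pick(.4335,-.141,.036,180,lift=.12); s=readout.get_state()
assert .42<s["gripper_width"]<.65 and s["grasp_force"]>20
place(-.123,.036,opening=.8,lift=.2)
ctrl.reach([.40,-.30,.28],down(180))
for c in("side","top"): cv2.imwrite(f"pics/{c}3.png",imaging.snapshot(c)[:,:,::-1])
B=[cv2.resize(cv2.imread("pics/side3.png")[110:260,130:330],None,fx=3,fy=3),cv2.resize(cv2.imread("pics/top3.png")[90:240,150:400],None,fx=3,fy=3)]
cv2.imwrite("pics/e_side.png",B[0]); cv2.imwrite("pics/e_top.png",B[1]); st("end")
for n in["squeeze_bottle","salt_shaker","toothpick_holder","soda_bottle","tumbler","ashtray"]:
    for d in imaging.place_of("top",n)[:1]: print(n,np.round(d["point"],3))
E
```

```text
over 29.11 [ 0.6248 -0.0261  0.057 ] w 0.49 F [ 0.2  0.9 -1.7] g 40.6 q6 -1.74
touch dz 0.0 f 6.714340894516925
open 30.77 [ 0.6245 -0.026   0.0512] w 0.855 F [ 0.1  0.1 -0.2] g 0.0 q6 -1.74
above 32.72 [ 0.4346 -0.1411  0.1577] w 1.001 F [1.  0.5 0.3] g 0.0 q6 -2.06
at 34.03 [ 0.4339 -0.1411  0.0177] w 1.002 F [-0.2 -0.1  0.1] g 0.0 q6 -2.06
grip 34.51 [ 0.4337 -0.1411  0.0178] w 0.486 F [-1.6  1.2  9.1] g 39.4 q6 -2.06
lift 35.26 [ 0.4331 -0.1408  0.1364] w 0.486 F [ 0.2  0.  -2.2] g 40.6 q6 -2.06
over 37.38 [ 0.624  -0.1081  0.0352] w 0.484 F [ 0.  -0.7 -1.1] g 40.6 q6 -1.87
touch dz 0.0 f 8.118894644447474
open 39.0 [ 0.6236 -0.108   0.0292] w 0.799 F [-0.7 -0.1  0.7] g 0.0 q6 -1.87
end 41.2 [ 0.4008 -0.2995  0.2796] w 0.802 F [0.9 0.2 0.9] g 0.0 q6 -2.38
squeeze_bottle [0.625 0.14  0.01 ]
salt_shaker [ 0.623 -0.029  0.013]
toothpick_holder [ 0.622 -0.108  0.012]
soda_bottle [ 0.643  0.268 -0.   ]
tumbler [ 0.635 -0.257  0.001]
ashtray [0.44  0.129 0.002]
```

View pics/e_side.png

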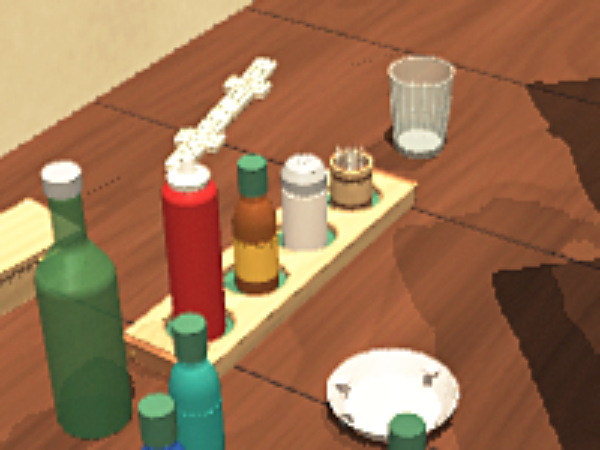

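View pics/e_top.png

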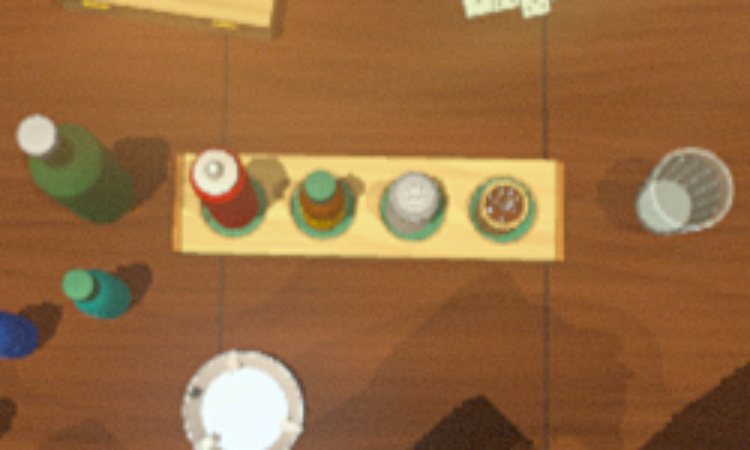

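All four stand upright in their wells, centred within a few mm: squeeze bottle, pepper sauce, salt, then toothpick holder, starting from the soda end. The soda bottle, tumbler and ashtray haven't moved beyond the networks' error, and the arm is clear.

```bash
python3 -c "
from cell import ticket; print(ticket.close_job())"
```

```text
the job is handed in; nothing more can be done
None
```

The four condiments are back in the rack, upright on the felt and in height order from the soda-bottle end (squeeze bottle, pepper sauce, salt, toothpick holder), and I handed the job in at about 41 s on the robot's clock.

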